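Set a work-light stand's telescopic leg to its mark and shut the cam lever

ROBOT

A 6-joint arm with a two-finger parallel gripper is mounted at the origin on the work surface. World frame = base frame: x ahead of the robot, y to its left, z up, the work surface at z = 0. Lengths are in m, angles in rad, forces in N, time in s.
With the tool pointing down it reaches from about 0.35 to 0.975 m from the base axis. Payload 4.9 kg.
Tool frame: the origin (TCP) lies at the very end of the fingers, on their centre line; the grasp point (between the pads) lies 19 mm behind it; z points along the fingers, y is the direction in which the jaws open and shut (so a half turn about z gives the same grasp; the last joint's range is limited). The gripper opens to 85 mm and grips with 20 to 120 N. Pads are 22 mm wide; open, the fingers measure 114 mm over their backs; the gripper's body (76 mm by 85 mm) begins 54 mm behind the grasp point. The pads swing forward as they close: fully open they stand 13 mm farther back than shut.
Start: joints at [-1.311, 0.053, 1.613, -0, 1.476, -0.119], TCP at [0.231, -0.581, 0.231] pointing down, gripper open.
Joint ranges: [-3.01, 3.01], [-1.01, 2.22], [0.06, 2.58], [-1.02, 4.17], [0.09, 2.62], [-3.14, 3.14]. Speed limits (rad/s): [2.57, 2.57, 3.14, 3.14, 3.14, 3.14].

INTERFACE

Orientations are given as a unit quaternion [w, x, y, z].
In Python, from plant import state, eyes, job_done gives the robot as it stands.
- The arm moves only by the tool apply_moves, never from a script. Its argument "commands" is a list of rows, each an object with "linear": the shift along the tool's x, y, z in m, a list of three; "delta_rot": the turn, a rotation vector about the tool's x, y, z in degrees, a list of three; "fingers": the closure in counts, from 0 (fully open) to 255 (shut). In form: [{"linear": [x, y, z], "delta_rot": [wx, wy, wz], "fingers": fingers}, ...]. A call has exactly 8 rows; each row is the pose to reach, as a shift and turn from the pose commanded when the call began, along the tool's axes at that moment; what a row does not reach only later rows make up. A row lasts 1/10 s, in which the tool goes at most 50 mm and 8.59 degrees, less where a joint would pass 70% of its speed; a pose out of reach is approached as far as the arm can. A call with a gripper value outside its range is refused whole. The fingers move at their own pace and stop on an object; the grip force is fixed at half the most. Time passes only in rows, so rows that repeat a pose let the fingers close, or fill a call up. It gives the time, the measured TCP pose, the force and the opening at its end, in the units of the state.
- state(): the state, without advancing time (a new reading comes with each control period).
- eyes.grab_frame(name): name is "scene" or "top" or "wrist"; returns the picture (420x560x3 uint8, red, green, blue); there is no depth.
- eyes.camera_params(name): a dict with "fx", "fy", "cx", "cy" (pixels), "position" and "rotation" of the camera in the world; the wrist camera has in their place "T_tool_cam" (4x4, takes a point from camera to tool coordinates, whose origin is the TCP and whose axes are the flange's). Camera axes: x right, y down, z forward; pixel columns grow to the right and rows downward; lengths in m; the calibration is good to about 2 mm. A picture is of the moment at which its call begins: read the wrist's pose just before it. camera_params takes no time and is no camera call.
- job_done(): hands the job in, once; it reports no verdict.
The state is a dict: "time": time; "joint_pos": joint angles; "joint_vel": joint speeds; "joint_efforts": joint torques, N m; "tool_pos": TCP position; "tool_rot": TCP orientation; "contact_force": force on the tool from outside, world axes, zero at the start; "ft_torque": the same for the moment, N m; "gripper_width": opening from 0.0 (shut) to 1.0 (fully open).
Only numpy, scipy, OpenCV 4.12 (cv2) and the standard library are available. Lean on these libraries where they do the work, as an engineer would, in place of code of your own. Each camera call takes 0.05 s, during which the arm holds its last target.

TASK

The leg of the work-light stand has to be drawn out and locked, but a round tin of screws is in its way: push the tin along the bench, without lifting it, until it stands wholly on the round cork mat. Then push the leg out by its crossbar, against its spring, until the bar is in line with the line on the mark post beyond its end, and while you hold the bar there slide the cam lever fully home, away from the post; never shut the lever with the bar off the mark. Finish still holding the bar at the mark against the spring, with the tin not touching the leg; leave the other things on the bench alone.

Things in the scene. Friction and masses are not known exactly. Their poses are not given: they have to be found in the camera images.
- tin_mid (a point): Centre, half-way up, of the round closed steel tin: 96 mm across, 55 mm tall, about 0.4 kg, standing loose on the bench in the way of the leg's foot; too wide to grasp.
- mat: Round cork mat, 154 mm across, let in flush with the bench (1 mm, it is no obstacle). Origin at its centre on the bench. The tin is to stand wholly on it.
- leg: Sliding leg of the stand with its crossbar. Slides level along its y: outward is -y, 125 to 190 mm from its rest to the mark; a spring always pulls it to +y with 7 to 10 N. z up, x along the crossbar; origin on the bench below the bar's middle. The round leg (22 mm across, 14 to 36 mm above the bench) runs along y below the bar. The tube and black collar it comes out of, at +y, reach 45 mm high.
- bar (a point): Middle of the leg's crossbar, 78 mm above the bench: flat aluminium bar, 170 mm long in x, 8 mm thick in y, 16 mm high (70 to 86 mm above the bench). Its +y face is clear for fingers to push on along its whole length, also below the bar down to 46 mm above the bench. A narrow upright (28 mm in x, 8 mm in y) on its -y face joins it to the leg.
- foot (a point): Tip of the leg's rubber foot (28 mm across, 11 to 39 mm above the bench), 85 mm ahead of the bar on its -y side, moving with the leg.
- clamp: Fixed lock clamp, same axes as the leg. Origin on the bench at the length mark, on the leg's centre line: the leg is at length when its origin has the same y as this one (within 7 mm). Grey lever housing: x -98 to -16, y +4 to +40 mm, 42 mm high. Foot plate: x -90 to +126, y -6 to +44 mm, 6 mm thick. The bar passes above the housing and lever.
- mark (a point): Middle of the top of the mark post, 84 mm above the bench: square steel post 22 x 22 mm with a dark line across its top, at clamp x +106, y 0, just past the +x end of the bar. At length, the 8 mm bar lies within the post's 22 mm width.
- lever_tab (a point): Centre of the black upright tab of the sliding cam lever, on the clamp's housing: 14 mm in x, 30 mm in y (clamp y +7 to +37, just on the +y side of the bar's place at the mark), 44 to 66 mm above the bench, so lower than the bar. Fingers that push on the bar's +y face with tips 48 to 58 mm above the bench meet the tab when they move along the bar to -x.
- lever (a joint): Slide of the cam lever along the clamp's -x (away from the mark post), in m: 0 = open (tab centre at clamp x -30 mm), 0.042 = fully home against its stop (tab centre at clamp x -72 mm); starts between 0 and 0.008. About 2.5 N of friction; it stays where it is left.
- oil: Bystander: small black oil bottle with cap, 56 mm across, 130 mm tall; leave it alone. Origin under its centre.
- jar: Bystander: glass jar with metal lid, 70 mm across, 80 mm tall; leave it alone. Origin under its centre.
- driver: Bystander: screwdriver lying flat; leave it alone. Origin under its centre.
- tape: Bystander: roll of tape lying flat, 90 mm across, 30 mm high; leave it alone. Origin under its centre.
- spanner: Bystander: wrench lying flat; leave it alone. Origin under its centre.
- can: Bystander: grey can, 66 mm across, 120 mm tall; leave it alone. Origin under its centre.
- hammer: Bystander: hammer lying flat; leave it alone. Origin under its centre.
Mind the look-alikes: they are no part of the job. Leave any black look-alike of the part that bears tin_mid alone.

How it is judged:
By the outcome, as a careful person would: the job done as asked, in the order asked, and still so for the second after the job is handed in, while the arm keeps its last pose, push and grip.
It also fails if it takes over 64 s, if anything falls off the work surface, if the arm or the gripper's body presses on something with over 40 N, if the wrist force passes 120 N, or if a joint passes its speed limit or range.

## Working session

There is one attempt and no reset: what is moved stays moved. The work goes in short steps, Python scripts to look and compute and a tool call to move; the robot and the scene stay as the last step left them, time stands still between calls to the robot, and variables do not carry over. Pictures are saved under pics/ and viewed, and the job is handed in when it is done.

Besides the shell and the picture viewer there is one more tool, called after "Request:" as name(argument=value, ...) on one line, values as JSON. apply_moves: Moves the arm, as the interface text tells. Its arguments: {"type":"object","properties":{"commands":{"type":"array","items":{"type":"object","properties":{"linear":{"type":"array","items":{"type":"number"}},"delta_rot":{"type":"array","items":{"type":"number"}},"fingers":{"type":"number"}}}}},"required":["commands"]}

```bash
mkdir -p pics; ls; python3 - <<'E'
from plant import state, eyes
import cv2
for n in ("scene","top"):
    cv2.imwrite(f"pics/{n}0.png",eyes.grab_frame(n)[:,:,::-1])
    print(n,eyes.camera_params(n))
print(eyes.camera_params("wrist"))
print(state())
E
```

```text
pics
scene {'fx': 530.0326266257913, 'fy': 530.0326266257913, 'cx': 283.16520841049083, 'cy': 201.92783986804207, 'position': array([1.33638489, 0.21411092, 0.96445095]), 'rotation': array([-0.21439727,  0.51442738,  0.77170933, -0.30637066])}
top {'fx': 388.5192847178192, 'fy': 388.5192847178192, 'cx': 281.07119966721103, 'cy': 205.63072714361473, 'position': array([ 0.43876777, -0.08558345,  1.12165873]), 'rotation': array([-0.03540896,  0.71562883, -0.69731516,  0.01931747])}
{'fx': 289.5305707784157, 'fy': 289.5305707784157, 'cx': 276.3569135283576, 'cy': 210.8213845474829, 'T_tool_cam': array([[ 8.84491677e-04, -9.66046647e-01, -2.58366201e-01,
         6.48948055e-02],
       [ 9.99999558e-01,  7.72356821e-04,  5.35513422e-04,
        -1.26189391e-03],
       [-3.17780048e-04, -2.58366560e-01,  9.66046903e-01,
        -1.43041924e-01],
       [ 0.00000000e+00,  0.00000000e+00,  0.00000000e+00,
         1.00000000e+00]])}
{'time': 0.1, 'joint_pos': array([-1.31100897e+00,  5.33130341e-02,  1.61418729e+00,  1.88787209e-05,
        1.47600123e+00, -1.19027132e-01]), 'joint_vel': array([ 0.00169343, -0.0029944 , -0.00348748, -0.00106553, -0.00039912,
        0.00071603]), 'joint_efforts': array([ 6.42387586e-04, -3.94908607e+01, -3.71362209e+01, -6.70384520e-05,
        4.00906996e-03,  5.37610148e-06]), 'tool_pos': array([ 0.23097745, -0.58013288,  0.23015392]), 'tool_rot': array([-9.52751449e-04,  9.82115733e-01,  1.88275799e-01, -5.77462445e-05]), 'contact_force': array([-1.02153356,  0.73046661, -0.08398654]), 'ft_torque': array([ 0.00108304, -0.005519  , -0.03761985]), 'gripper_width': 1.0005383091297724}
```

View pics/top0.png

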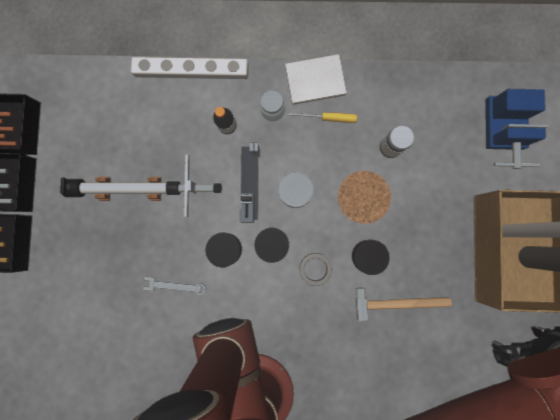

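View pics/scene0.png

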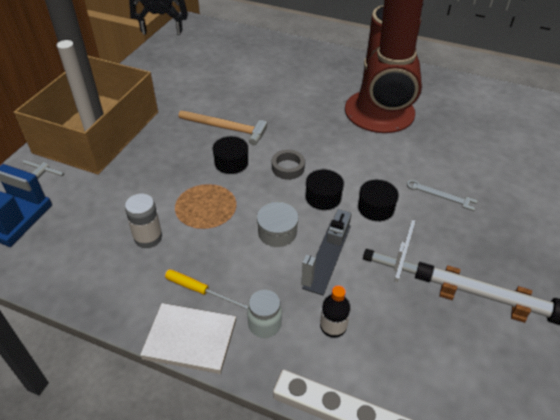

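```bash
cat > h.py <<'E'
import numpy as np, cv2
from scipy.spatial.transform import Rotation as R
from plant import state, eyes
def q2R(q): return R.from_quat([q[1],q[2],q[3],q[0]]).as_matrix()
def cam(n,st=None):
    c=eyes.camera_params(n)
    if n=="wrist":
        T=np.eye(4);T[:3,:3]=q2R(st["tool_rot"]);T[:3,3]=st["tool_pos"];T=T@c["T_tool_cam"]
        return c,T[:3,:3],T[:3,3]
    return c,q2R(c["rotation"]),np.array(c["position"])
def ray(C,px):
    c,Rm,p=C
    d=Rm@np.array([(px[0]-c["cx"])/c["fx"],(px[1]-c["cy"])/c["fy"],1]);return p,d/np.linalg.norm(d)
def atz(C,px,z):
    p,d=ray(C,px);return p+d*(z-p[2])/d[2]
def tri(obs):
    A=np.zeros((3,3));b=np.zeros(3)
    for C,px in obs:
        p,d=ray(C,px);M=np.eye(3)-np.outer(d,d);A+=M;b+=M@p
    return np.linalg.solve(A,b)
def proj(C,P):
    c,Rm,p=C;v=Rm.T@(np.asarray(P)-p);return np.array([c["fx"]*v[0]/v[2]+c["cx"],c["fy"]*v[1]/v[2]+c["cy"]])
def crop(src,dst,x0,y0,x1,y1,k):
    im=cv2.imread(src)[y0:y1,x0:x1];cv2.imwrite(dst,cv2.resize(im,None,fx=k,fy=k,interpolation=cv2.INTER_CUBIC))
E
python3 - <<'E'
from h import *
crop("pics/top0.png","pics/topc.png",170,130,330,230,5)
crop("pics/scene0.png","pics/scenec.png",240,180,440,310,4)
T=cam("top");S=cam("scene")
for n,a,z in [("tin",(296,190),.055),("mat",(365,197),0),("bar",(187,186),.086),("post",(253,147),.084)]: print(n,atz(T,a,z))
for n,a,b in [("tin",(296,187),(278,218)),("mat",(365,197),(206,205))]: print(n,tri([(T,a),(S,b)]))
E
```

```text
tin [ 0.56550258 -0.10023285  0.055     ]
mat [ 0.55652051 -0.30055409  0.        ]
bar [0.56556734 0.19440462 0.086     ]
post [0.67669777 0.01963133 0.084     ]
tin [ 0.57322176 -0.09805073  0.05443494]
mat [ 0.55617706 -0.29952282 -0.00144239]
```

View pics/topc.png

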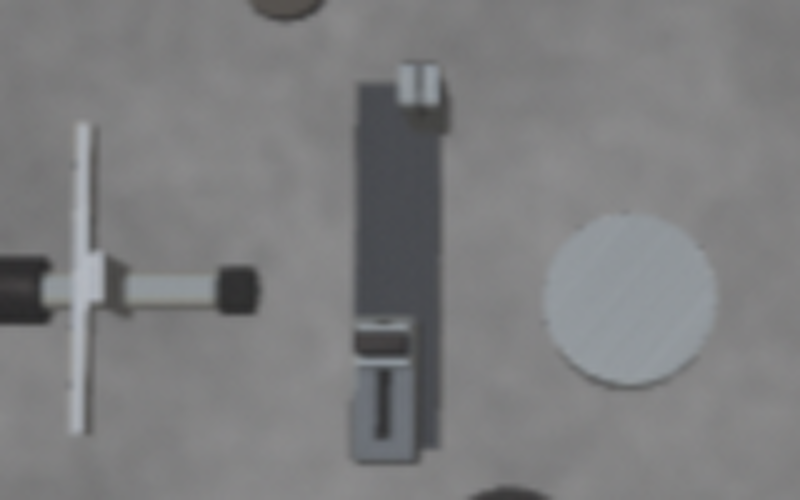

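View pics/scenec.png

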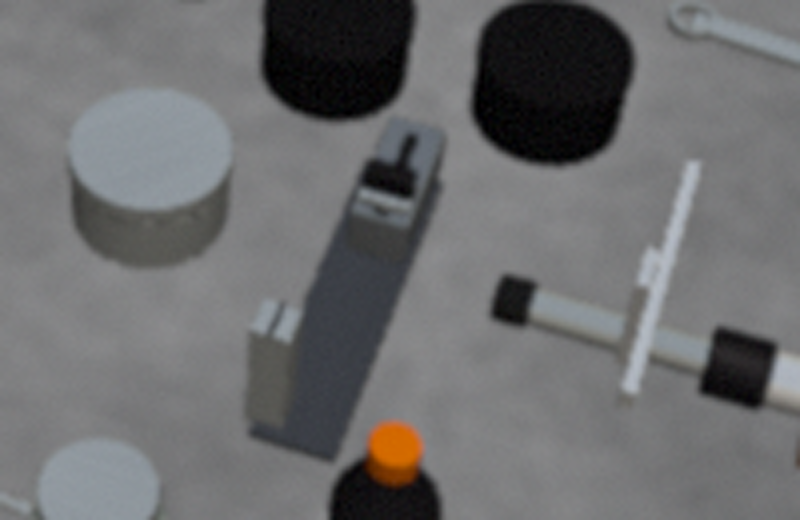

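```bash
python3 - <<'E'
from h import *
T=cam("top");S=cam("scene")
t=lambda u,v:((u+.5)/5-.5+170,(v+.5)/5-.5+130)
s=lambda u,v:((u+.5)/4-.5+240,(v+.5)/4-.5+180)
for n,a,b in [("tin",t(630,298),s(150,149)),("barhi",t(84,123),s(628,390)),("barlo",t(79,433),s(694,162)),("post",t(420,83),s(274,317)),("tab",t(382,343),s(390,176)),("foot",t(259,290),s(495,297))]: print(n,tri([(T,a),(S,b)]).round(4))
im=cv2.imread("pics/top0.png");hsv=cv2.cvtColor(im,cv2.COLOR_BGR2HSV)
m=((hsv[...,0]>3)&(hsv[...,0]<20)&(hsv[...,1]>90)).astype(np.uint8);m[:, :330]=0;m[:,400:]=0;m[:160]=0;m[235:]=0
m=cv2.morphologyEx(m,cv2.MORPH_CLOSE,np.ones((5,5)))
x,y=np.nonzero(m)[1],np.nonzero(m)[0];print(x.mean(),y.mean(),m.sum(),atz(T,(x.mean(),y.mean()),0), x.min(),x.max(),y.min(),y.max())
for n,px,z in [("blk1",(223,250),.05),("blk2",(271,245),.05),("blk3",(370,257),.05),("jar",(271,103),.08),("oil",(222,115),.13),("can",(401,138),.12),("tape",(315,269),.03),("drivertip",(290,115),.01)]: print(n,atz(T,px,z).round(3))
print(atz(T,t(84,123),.086),atz(T,t(79,433),.086),atz(T,t(420,83),.084))
E
```

```text
tin [ 0.5682 -0.0996  0.0522]
barhi [0.6529 0.1996 0.0847]
barlo [0.4841 0.1956 0.0836]
post [0.6791 0.0173 0.0843]
tab [0.5391 0.0367 0.0586]
foot [0.5711 0.1127 0.0224]
363.9613180515759 196.82808022922637 2094 [ 0.556946   -0.29756353  0.        ] 339 389 172 222
blk1 [0.395 0.096 0.05 ]
blk2 [ 0.412 -0.035  0.05 ]
blk3 [ 0.387 -0.306  0.05 ]
jar [ 0.801 -0.026  0.08 ]
oil [0.749 0.099 0.13 ]
can [ 0.701 -0.369  0.12 ]
tape [ 0.349 -0.159  0.03 ]
drivertip [ 0.791 -0.078  0.01 ]
[0.65245559 0.20001571 0.086     ] [0.48393467 0.19499451 0.086     ] [0.67893754 0.01807048 0.084     ]
```

Request:
apply_moves(commands=[{"linear":[0.02,-0.04,0],"delta_rot":[0,0,-8],"fingers":0},{"linear":[0.055,-0.075,0],"delta_rot":[0,0,-16],"fingers":0},{"linear":[0.09,-0.105,0],"delta_rot":[0,0,-24],"fingers":0},{"linear":[0.12,-0.135,0],"delta_rot":[0,0,-32],"fingers":0},{"linear":[0.155,-0.165,0],"delta_rot":[0,0,-40],"fingers":0},{"linear":[0.19,-0.195,0],"delta_rot":[0,0,-48],"fingers":0},{"linear":[0.225,-0.225,0],"delta_rot":[0,0,-56],"fingers":0},{"linear":[0.26,-0.25,0],"delta_rot":[0,0,-64],"fingers":0}])

```text
time: 0.9
tool_pos: [0.3804, -0.2502, 0.2309]
tool_rot: [-0.0, 0.731, 0.682, 0.0]
contact_force: [0.1, -0.9, -0.1]
gripper_width: 0.998
```

Request:
apply_moves(commands=[{"linear":[0.035,0.025,0],"delta_rot":[0,0,0],"fingers":70},{"linear":[0.07,0.052,0],"delta_rot":[0,0,0],"fingers":70},{"linear":[0.105,0.08,0],"delta_rot":[0,0,0],"fingers":70},{"linear":[0.14,0.105,0],"delta_rot":[0,0,0],"fingers":70},{"linear":[0.175,0.13,0],"delta_rot":[0,0,0],"fingers":70},{"linear":[0.21,0.16,0],"delta_rot":[0,0,0],"fingers":70},{"linear":[0.233,0.177,0],"delta_rot":[0,0,0],"fingers":70},{"linear":[0.233,0.177,0],"delta_rot":[0,0,0],"fingers":70}])

```text
time: 1.7
tool_pos: [0.5753, -0.0305, 0.2304]
tool_rot: [-0.001, 0.732, 0.682, -0.0]
contact_force: [0.2, -0.6, -0.3]
gripper_width: 0.73
```

```bash
python3 - <<'E'
from h import *
st=state();im=eyes.grab_frame("wrist")[:,:,::-1];cv2.imwrite("pics/w1.png",im)
W=cam("wrist",st);print(st["tool_pos"],st["gripper_width"])
for P in [(.568,-.0996,.055),(.679,.0177,.084),(.5685,.1976,.086)]: print(proj(W,P))
E
```

```text
[ 0.5752996  -0.03054744  0.23042407] 0.7303427282340922
[275.06874718 252.01471682]
[379.87000452 144.92052792]
[249.59728885 -70.67726722]
```

View pics/w1.png

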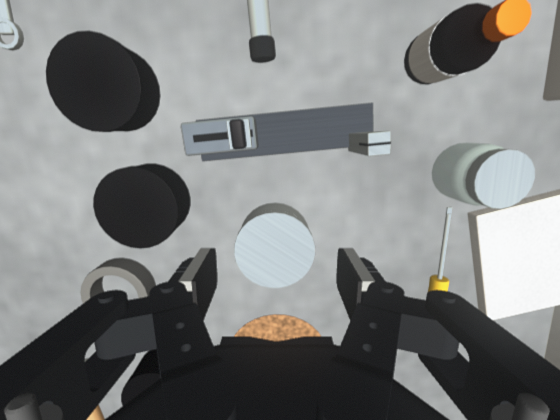

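Request:
apply_moves(commands=[{"linear":[0,0,0.045],"delta_rot":[0,0,0],"fingers":70},{"linear":[0,0,0.09],"delta_rot":[0,0,0],"fingers":70},{"linear":[0,0,0.135],"delta_rot":[0,0,0],"fingers":70},{"linear":[0,0,0.175],"delta_rot":[0,0,0],"fingers":70},{"linear":[0,0,0.2],"delta_rot":[0,0,0],"fingers":70},{"linear":[0,0,0.215],"delta_rot":[0,0,0],"fingers":70},{"linear":[0,0,0.215],"delta_rot":[0,0,0],"fingers":70},{"linear":[0,0,0.215],"delta_rot":[0,0,0],"fingers":70}])

```text
time: 2.55
tool_pos: [0.5748, -0.0338, 0.0175]
tool_rot: [0.001, 0.733, 0.68, 0.0]
contact_force: [0.0, -1.0, 1.2]
gripper_width: 0.727
```

Request:
apply_moves(commands=[{"linear":[-0.005,0,0],"delta_rot":[0,0,0],"fingers":70},{"linear":[-0.01,0,0],"delta_rot":[0,0,0],"fingers":70},{"linear":[-0.015,0,0],"delta_rot":[0,0,0],"fingers":70},{"linear":[-0.02,0,0],"delta_rot":[0,0,0],"fingers":70},{"linear":[-0.025,0,0],"delta_rot":[0,0,0],"fingers":70},{"linear":[-0.033,0,0],"delta_rot":[0,0,0],"fingers":70},{"linear":[-0.041,0,0],"delta_rot":[0,0,0],"fingers":70},{"linear":[-0.05,0,0],"delta_rot":[0,0,0],"fingers":70}])

```text
time: 3.35
tool_pos: [0.5707, -0.0836, 0.0166]
tool_rot: [0.0, 0.733, 0.68, 0.0]
contact_force: [-0.2, 3.5, 2.4]
gripper_width: 0.725
```

```bash
python3 - <<'E'
from h import *
st=state();im=eyes.grab_frame("scene")[:,:,::-1];cv2.imwrite("pics/s2.png",im)
print(st["tool_pos"],st["gripper_width"],st["contact_force"])
E
```

```text
[ 0.57069493 -0.08356624  0.01657375] 0.7246289139634923 [-0.17313416  3.46786072  2.36368518]
```

View pics/s2.png

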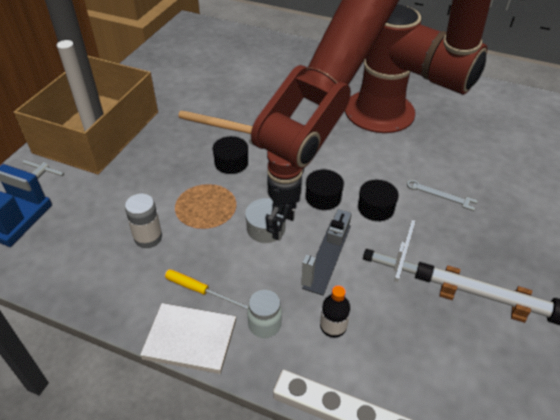

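Request:
apply_moves(commands=[{"linear":[-0.012,0,0],"delta_rot":[0,0,0],"fingers":70},{"linear":[-0.024,0,0],"delta_rot":[0,0,0],"fingers":70},{"linear":[-0.036,0,0],"delta_rot":[0,0,0],"fingers":70},{"linear":[-0.048,0,0],"delta_rot":[0,0,0],"fingers":70},{"linear":[-0.06,0,0],"delta_rot":[0,0,0],"fingers":70},{"linear":[-0.072,0,0],"delta_rot":[0,0,0],"fingers":70},{"linear":[-0.084,0,0],"delta_rot":[0,0,0],"fingers":70},{"linear":[-0.096,0,0],"delta_rot":[0,0,0],"fingers":70}])

```text
time: 4.2
tool_pos: [0.5631, -0.1798, 0.0163]
tool_rot: [-0.0, 0.733, 0.68, -0.0]
contact_force: [-0.4, 3.8, 2.4]
gripper_width: 0.73
```

Request:
apply_moves(commands=[{"linear":[-0.012,0,0],"delta_rot":[0,0,0],"fingers":70},{"linear":[-0.024,0,0],"delta_rot":[0,0,0],"fingers":70},{"linear":[-0.035,0,0],"delta_rot":[0,0,0],"fingers":70},{"linear":[-0.046,0,0],"delta_rot":[0,0,0],"fingers":70},{"linear":[-0.054,0,0],"delta_rot":[0,0,0],"fingers":70},{"linear":[-0.06,0,0],"delta_rot":[0,0,0],"fingers":70},{"linear":[-0.065,0,0],"delta_rot":[0,0,0],"fingers":70},{"linear":[-0.067,0,0],"delta_rot":[0,0,0],"fingers":70}])

```text
time: 5.0
tool_pos: [0.5582, -0.2459, 0.0163]
tool_rot: [-0.0, 0.733, 0.68, -0.0]
contact_force: [-0.7, 3.3, 1.2]
gripper_width: 0.731
```

```bash
python3 - <<'E'
from h import *
st=state()
for n in ("scene","top","wrist"):
    cv2.imwrite(f"pics/{n}3.png",eyes.grab_frame(n)[:,:,::-1])
crop("pics/scene3.png","pics/s3c.png",120,130,320,280,4)
print(st["tool_pos"],st["gripper_width"],st["contact_force"])
E
```

```text
[ 0.55818607 -0.24593831  0.01628084] 0.7314660437030583 [-0.73528061  3.2998006   1.1881679 ]
```

View pics/s3c.png

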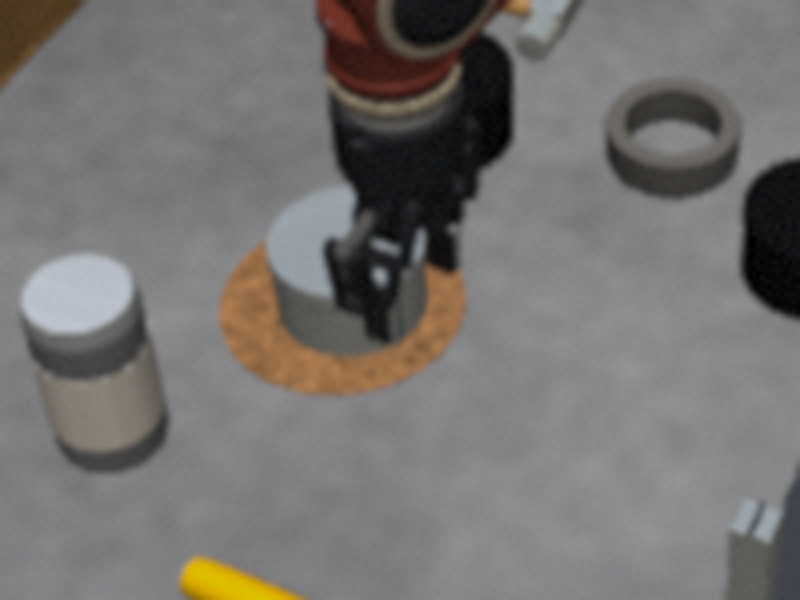

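View pics/wrist3.png

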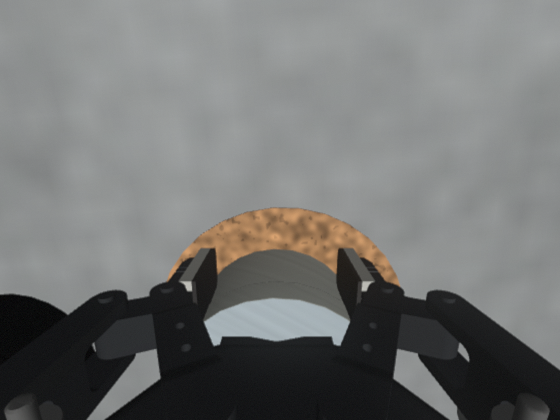

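Request:
apply_moves(commands=[{"linear":[0.01,0,0],"delta_rot":[0,0,0],"fingers":70},{"linear":[0.03,0,0],"delta_rot":[0,0,0],"fingers":70},{"linear":[0.05,0,0],"delta_rot":[0,0,0],"fingers":70},{"linear":[0.065,0,-0.035],"delta_rot":[0,0,0],"fingers":70},{"linear":[0.08,0,-0.075],"delta_rot":[0,0,0],"fingers":100},{"linear":[0.09,0,-0.12],"delta_rot":[0,0,0],"fingers":150},{"linear":[0.11,0,-0.16],"delta_rot":[0,0,0],"fingers":255},{"linear":[0.14,0,-0.19],"delta_rot":[0,0,0],"fingers":255}])

```text
time: 5.95
tool_pos: [0.5693, -0.1057, 0.2094]
tool_rot: [0.002, 0.734, 0.68, 0.001]
contact_force: [0.5, 0.2, 0.0]
gripper_width: 0.101
```

Request:
apply_moves(commands=[{"linear":[0.045,0.001,0],"delta_rot":[0,0,-0.5],"fingers":255},{"linear":[0.09,0.002,0],"delta_rot":[0,0,-1.5],"fingers":255},{"linear":[0.135,0.003,0],"delta_rot":[0,0,-2.5],"fingers":255},{"linear":[0.18,0.004,0],"delta_rot":[0,0,-3.5],"fingers":255},{"linear":[0.225,0.006,0],"delta_rot":[0,0,-4.5],"fingers":255},{"linear":[0.27,0.007,0],"delta_rot":[0,0,-5],"fingers":255},{"linear":[0.315,0.008,0],"delta_rot":[0,0,-5.8],"fingers":255},{"linear":[0.342,0.009,0],"delta_rot":[0,0,-5.8],"fingers":255}])

```text
time: 6.75
tool_pos: [0.6024, 0.2379, 0.2058]
tool_rot: [-0.0, 0.697, 0.717, -0.0]
contact_force: [0.7, -0.1, 0.6]
gripper_width: -0.001
```

```bash
python3 - <<'E'
from h import *
st=state()
for n in ("top","wrist","scene"):
    cv2.imwrite(f"pics/{n}4.png",eyes.grab_frame(n)[:,:,::-1])
crop("pics/top4.png","pics/t4c.png",60,130,420,330,2)
W=cam("wrist",st)
print(st["tool_pos"],st["tool_rot"],st["gripper_width"],st["contact_force"])
for P in [(.6529,.1998,.086),(.484,.1953,.086),(.5730,.0149,0)]: print(proj(W,P))
crop("pics/scene4.png","pics/s4c.png",150,130,350,280,4)
E
```

```text
[0.60237221 0.23792069 0.20575953] [-1.45977065e-04  6.96665175e-01  7.17396403e-01 -1.19445296e-04] -0.0005398489636921013 [ 0.74860935 -0.11467761  0.61447857]
[327.87677606 246.16542438]
[153.89406268 245.60332877]
[251.4460086  343.24754314]
```

View pics/t4c.png

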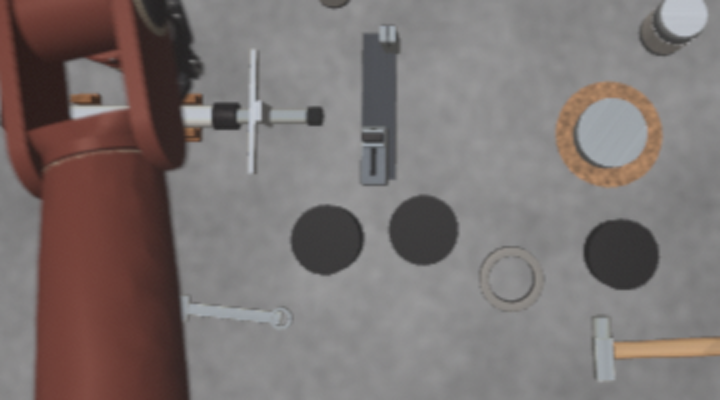

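View pics/wrist4.png

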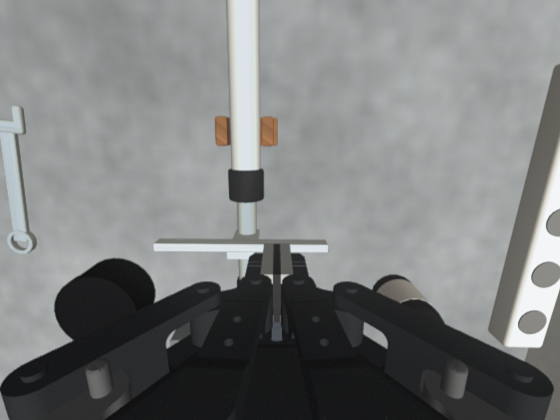

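View pics/s4c.png

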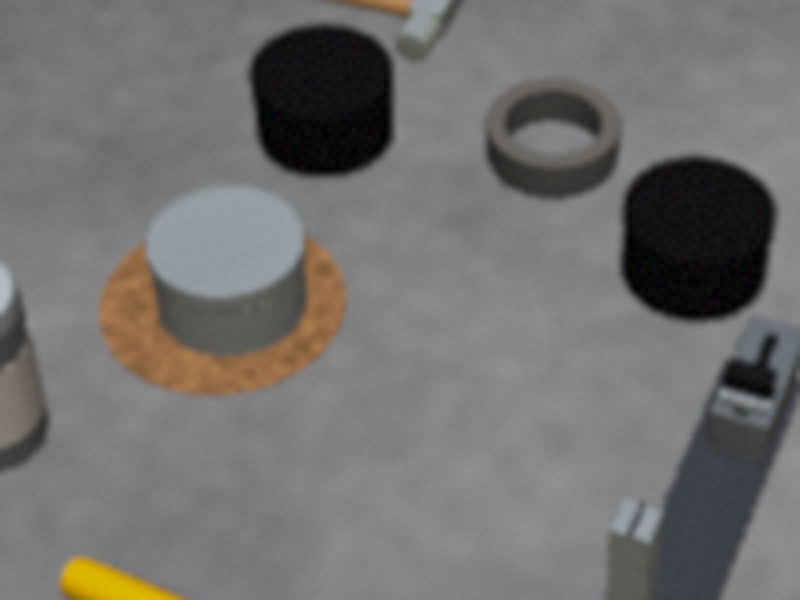

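Request:
apply_moves(commands=[{"linear":[0,0,0.03],"delta_rot":[0,0,0],"fingers":255},{"linear":[0,0,0.06],"delta_rot":[0,0,0],"fingers":255},{"linear":[0,0,0.09],"delta_rot":[0,0,0],"fingers":255},{"linear":[0,0,0.12],"delta_rot":[0,0,0],"fingers":255},{"linear":[0,0,0.14],"delta_rot":[0,0,0],"fingers":255},{"linear":[0,0,0.152],"delta_rot":[0,0,0],"fingers":255},{"linear":[0,0,0.152],"delta_rot":[0,0,0],"fingers":255},{"linear":[0,0,0.152],"delta_rot":[0,0,0],"fingers":255}])

```text
time: 7.7
tool_pos: [0.6039, 0.234, 0.0552]
tool_rot: [0.0, 0.698, 0.716, 0.0]
contact_force: [0.3, 0.1, 0.7]
gripper_width: -0.002
```

Request:
apply_moves(commands=[{"linear":[-0.006,0,0],"delta_rot":[0,0,0],"fingers":255},{"linear":[-0.012,0,0],"delta_rot":[0,0,0],"fingers":255},{"linear":[-0.018,0,0],"delta_rot":[0,0,0],"fingers":255},{"linear":[-0.023,0,0],"delta_rot":[0,0,0],"fingers":255},{"linear":[-0.028,0,0],"delta_rot":[0,0,0],"fingers":255},{"linear":[-0.035,0,0],"delta_rot":[0,0,0],"fingers":255},{"linear":[-0.042,0,0],"delta_rot":[0,0,0],"fingers":255},{"linear":[-0.05,0,0],"delta_rot":[0,0,0],"fingers":255}])

```text
time: 8.5
tool_pos: [0.6051, 0.1864, 0.0553]
tool_rot: [-0.001, 0.698, 0.716, 0.002]
contact_force: [-0.6, 8.7, 1.2]
gripper_width: -0.004
```

```bash
python3 - <<'E'
from h import *
st=state()
cv2.imwrite("pics/scene5.png",eyes.grab_frame("scene")[:,:,::-1])
print(st["tool_pos"],st["tool_rot"],st["contact_force"])
crop("pics/scene5.png","pics/s5c.png",280,160,480,310,4)
E
```

```text
[0.60507302 0.18635972 0.05532412] [-0.00104244  0.69774758  0.71633929  0.00229237] [-0.57333191  8.69964167  1.2499139 ]
```

View pics/s5c.png

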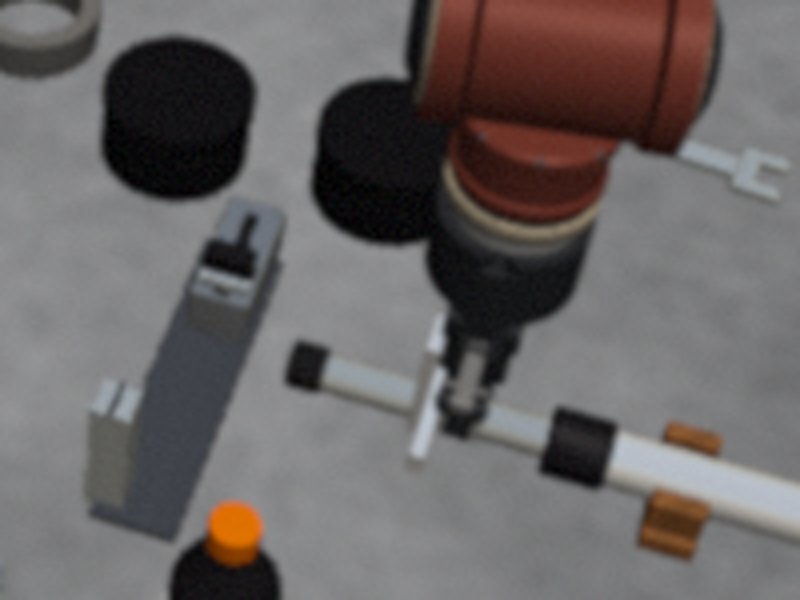

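Request:
apply_moves(commands=[{"linear":[-0.01,0,0],"delta_rot":[0,0,0],"fingers":255},{"linear":[-0.02,0,0],"delta_rot":[0,0,0],"fingers":255},{"linear":[-0.03,0,0],"delta_rot":[0,0,0],"fingers":255},{"linear":[-0.04,0,0],"delta_rot":[0,0,0],"fingers":255},{"linear":[-0.05,0,0],"delta_rot":[0,0,0],"fingers":255},{"linear":[-0.06,0,0],"delta_rot":[0,0,0],"fingers":255},{"linear":[-0.07,0,0],"delta_rot":[0,0,0],"fingers":255},{"linear":[-0.08,0,0],"delta_rot":[0,0,0],"fingers":255}])

```text
time: 9.35
tool_pos: [0.6068, 0.1065, 0.0553]
tool_rot: [-0.002, 0.698, 0.716, 0.002]
contact_force: [-2.1, 9.1, 2.9]
gripper_width: -0.001
```

Request:
apply_moves(commands=[{"linear":[-0.01,0,0],"delta_rot":[0,0,0],"fingers":255},{"linear":[-0.02,0,0],"delta_rot":[0,0,0],"fingers":255},{"linear":[-0.03,0,0],"delta_rot":[0,0,0],"fingers":255},{"linear":[-0.04,0,0],"delta_rot":[0,0,0],"fingers":255},{"linear":[-0.05,0,0],"delta_rot":[0,0,0],"fingers":255},{"linear":[-0.06,0,0],"delta_rot":[0,0,0],"fingers":255},{"linear":[-0.067,0,0],"delta_rot":[0,0,0],"fingers":255},{"linear":[-0.07,0,0],"delta_rot":[0,0,0],"fingers":255}])

```text
time: 10.15
tool_pos: [0.6084, 0.0364, 0.0553]
tool_rot: [-0.002, 0.698, 0.716, 0.002]
contact_force: [-1.9, 9.6, 4.5]
gripper_width: 0.005
```

```bash
python3 - <<'E'
from h import *
st=state()
for n in ("top","wrist","scene"):
    cv2.imwrite(f"pics/{n}6.png",eyes.grab_frame(n)[:,:,::-1])
print(st["tool_pos"],st["tool_rot"],st["contact_force"])
crop("pics/scene6.png","pics/s6c.png",270,190,390,280,6)
crop("pics/top6.png","pics/t6c.png",200,130,330,230,6)
E
```

```text
[0.60843767 0.03638907 0.05526804] [-0.00187582  0.69805534  0.71603915  0.00177739] [-1.87050816  9.64811225  4.47244054]
```

View pics/s6c.png

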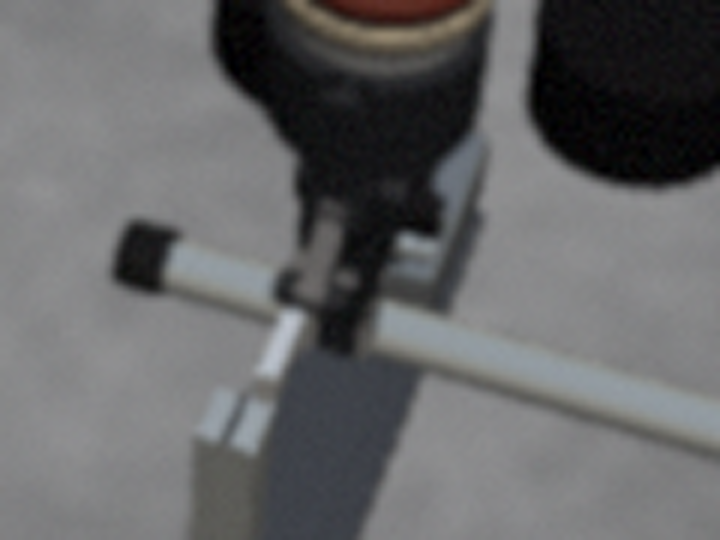

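View pics/t6c.png

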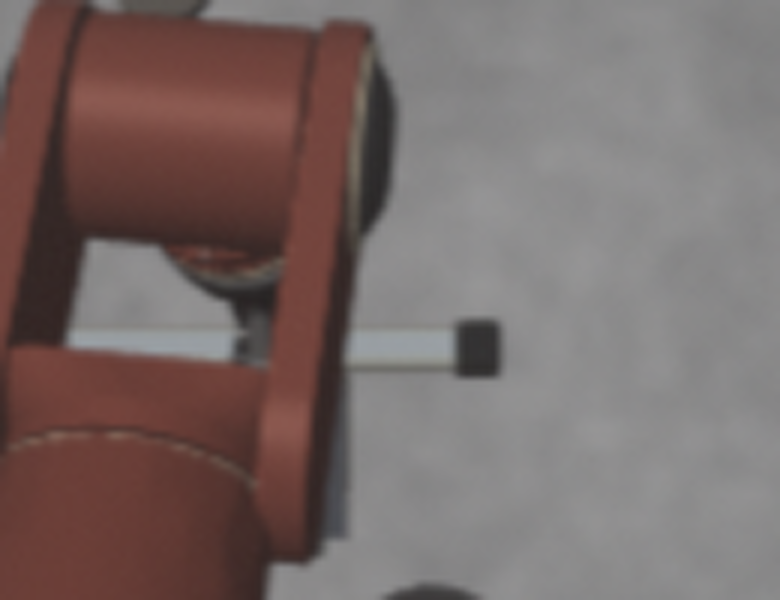

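View pics/wrist6.png

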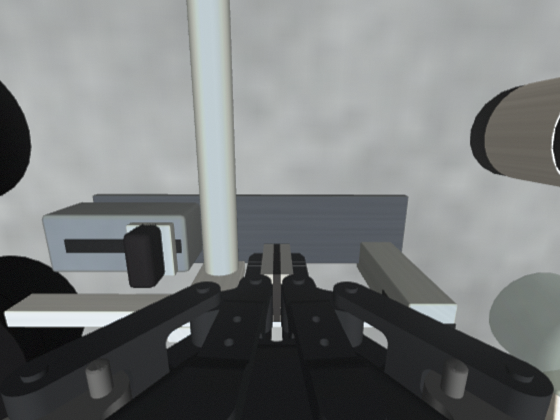

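```bash
python3 - <<'E'
from h import *
im=cv2.imread("pics/wrist6.png")
a=cv2.resize(im[285:345,0:160],None,fx=5,fy=5,interpolation=cv2.INTER_CUBIC)
b=cv2.resize(im[285:345,330:490],None,fx=5,fy=5,interpolation=cv2.INTER_CUBIC)
cv2.imwrite("pics/w6c.png",np.vstack([a,b]))
E
```

```text
(no output)
```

View pics/w6c.png

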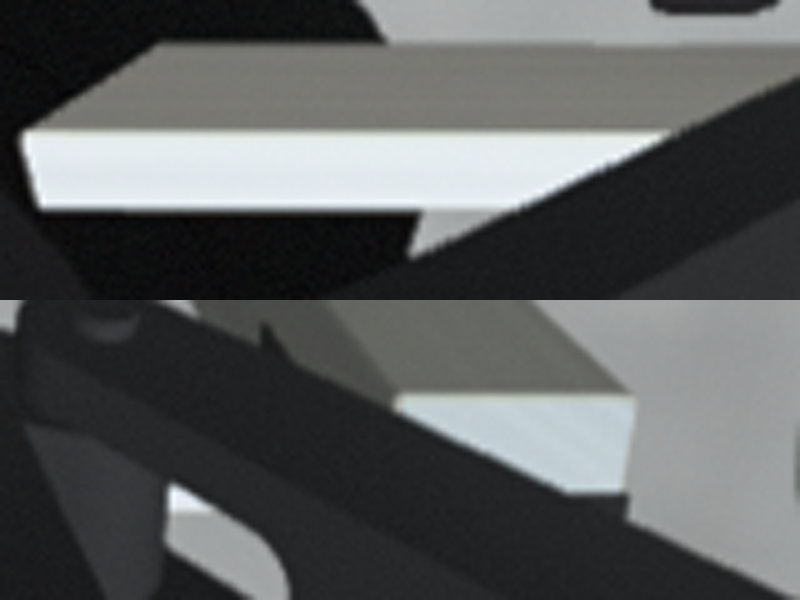

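```bash
python3 - <<'E'
from h import *
st=state();W=cam("wrist",st)
t=st["tool_pos"];ph=np.deg2rad(1.5);X=np.array([np.cos(ph),np.sin(ph),0]);Y=np.array([-np.sin(ph),np.cos(ph),0])
for n,p,z in [("L+y",(4,311.3),.086),("L+y mid",(110,311),.086),("L-y",(7.5,327),.086),("R-y",(369,328),.086),("post+y L",(409,304),.084),("post+y R",(457.3,304),.084),("postline0",(455,323.6),.084),("tab bottom-right top corner",(160,250),.066)]:
    P=atz(W,p,z);print(n,P.round(4),"rel y",((P-[.573,.0149,0])@Y).round(4),((P-[.573,.0149,0])@X).round(4))
print(st["tool_pos"],((t-[.573,.0149,0])@Y))
E
```

```text
L+y [0.4875 0.0234 0.086 ] rel y 0.0108 -0.0852
L+y mid [0.5344 0.0248 0.086 ] rel y 0.0109 -0.0383
L-y [0.4874 0.0154 0.086 ] rel y 0.0027 -0.0856
R-y [0.6499 0.0191 0.086 ] rel y 0.0022 0.077
post+y L [0.6672 0.0305 0.084 ] rel y 0.0131 0.0946
post+y R [0.6888 0.0311 0.084 ] rel y 0.0131 0.1162
postline0 [0.6897 0.021  0.084 ] rel y 0.003 0.1168
tab bottom-right top corner [0.5503 0.0459 0.066 ] rel y 0.0316 -0.0219
[0.60844705 0.0365116  0.05528049] 0.020676300426327815
```

Request:
apply_moves(commands=[{"linear":[-0.001,0,0.001],"delta_rot":[0,0,0],"fingers":255},{"linear":[-0.002,0,0.002],"delta_rot":[0,0,0],"fingers":255},{"linear":[-0.003,0,0.002],"delta_rot":[0,0,0],"fingers":255},{"linear":[-0.004,0,0.002],"delta_rot":[0,0,0],"fingers":255},{"linear":[-0.005,0,0.002],"delta_rot":[0,0,0],"fingers":255},{"linear":[-0.005,0,0.002],"delta_rot":[0,0,0],"fingers":255},{"linear":[-0.005,0,0.002],"delta_rot":[0,0,0],"fingers":255},{"linear":[-0.005,0,0.002],"delta_rot":[0,0,0],"fingers":255}])

```text
time: 11.1
tool_pos: [0.6092, 0.0318, 0.0539]
tool_rot: [-0.001, 0.698, 0.716, 0.002]
contact_force: [-1.3, 9.6, 5.2]
gripper_width: 0.003
```

```bash
python3 - <<'E'
from h import *
st=state();im0=eyes.grab_frame("wrist")[:,:,::-1];cv2.imwrite("pics/wrist7.png",im0)
cv2.imwrite("pics/scene7.png",eyes.grab_frame("scene")[:,:,::-1])
print(st["tool_pos"],st["contact_force"])
im=im0
a=cv2.resize(im[285:345,0:160],None,fx=5,fy=5,interpolation=cv2.INTER_CUBIC)
b=cv2.resize(im[285:345,330:490],None,fx=5,fy=5,interpolation=cv2.INTER_CUBIC)
cv2.imwrite("pics/w7c.png",np.vstack([a,b]))
crop("pics/scene7.png","pics/s7c.png",280,220,360,280,8)
E
```

```text
[0.60919329 0.03181502 0.05390459] [-1.30739657  9.59290758  5.22038833]
```

View pics/w7c.png

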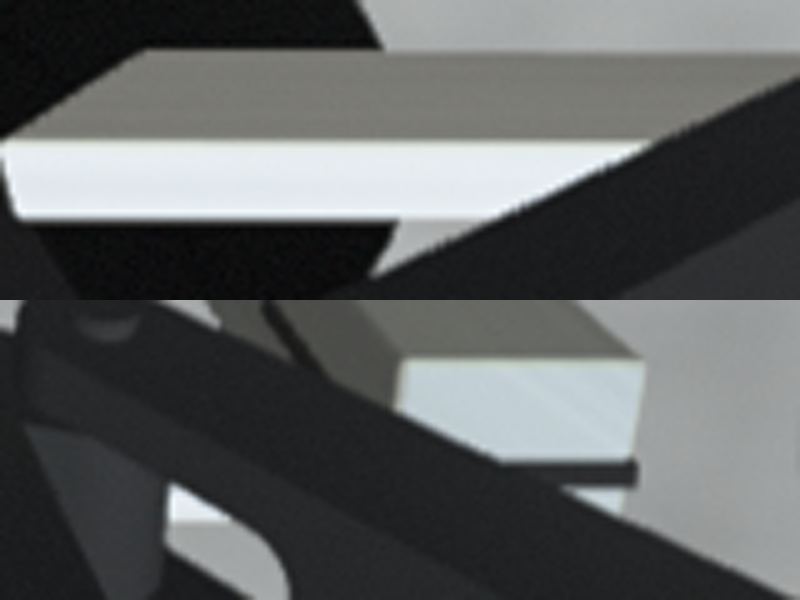

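View pics/s7c.png

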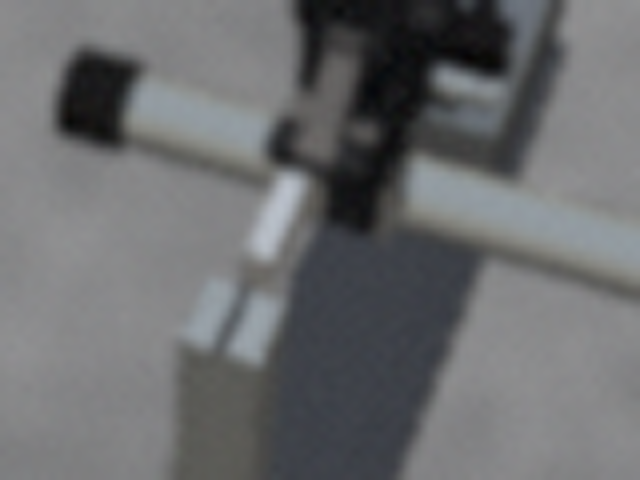

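```bash
python3 - <<'E'
from h import *
st=state();W=cam("wrist",st)
ph=np.deg2rad(1.5);Y=np.array([-np.sin(ph),np.cos(ph),0]);X=np.array([np.cos(ph),np.sin(ph),0])
for n,p,z in [("L+y",(40,313.1),.086),("L-y",(40,328.9),.086),("R-y",(369,329.3),.086),("post+y",(435,296.7),.084),("postline0",(440,317.1),.084),("postline1",(445,322.4),.084)]:
    P=atz(W,p,z);print(n,((P-[.573,.0149,0])@Y).round(4))
print((st["tool_pos"]-[.573,.0149,0])@Y,(st["tool_pos"]-[.573,.0149,0])@X)
E
```

```text
L+y 0.0061
L-y -0.0019
R-y -0.0022
post+y 0.0129
postline0 0.0026
postline1 -0.0001
0.015948705747983204 0.03663019046680007
```

Request:
apply_moves(commands=[{"linear":[0,-0.005,0],"delta_rot":[0,0,0],"fingers":255},{"linear":[0,-0.01,0],"delta_rot":[0,0,0],"fingers":255},{"linear":[0,-0.015,0],"delta_rot":[0,0,0],"fingers":255},{"linear":[0,-0.02,0],"delta_rot":[0,0,0],"fingers":255},{"linear":[0,-0.025,0],"delta_rot":[0,0,0],"fingers":255},{"linear":[0,-0.03,0],"delta_rot":[0,0,0],"fingers":255},{"linear":[0,-0.035,0],"delta_rot":[0,0,0],"fingers":255},{"linear":[0,-0.04,0],"delta_rot":[0,0,0],"fingers":255}])

```text
time: 12.0
tool_pos: [0.5709, 0.0307, 0.0538]
tool_rot: [0.001, 0.698, 0.716, 0.004]
contact_force: [6.3, 10.5, -0.1]
gripper_width: 0.001
```

```bash
python3 - <<'E'
from h import *
st=state();im=eyes.grab_frame("wrist")[:,:,::-1];cv2.imwrite("pics/wrist8.png",im)
ph=np.deg2rad(1.5);Y=np.array([-np.sin(ph),np.cos(ph),0]);X=np.array([np.cos(ph),np.sin(ph),0])
print(st["contact_force"],(st["tool_pos"]-[.573,.0149,0])@Y,(st["tool_pos"]-[.573,.0149,0])@X,st["tool_pos"])
E
```

```text
[ 6.29117279 10.45542381 -0.13516371] 0.015894363265192113 -0.0017110976595050634 [0.57087342 0.03074413 0.05379942]
```

View pics/wrist8.png

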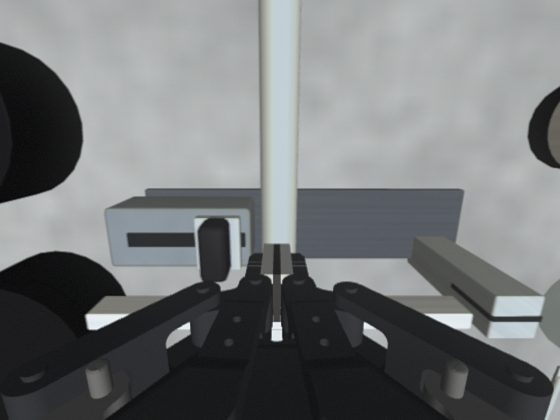

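Request:
apply_moves(commands=[{"linear":[0,-0.006,0],"delta_rot":[0,0,0],"fingers":255},{"linear":[0,-0.012,0],"delta_rot":[0,0,0],"fingers":255},{"linear":[0,-0.018,0],"delta_rot":[0,0,0],"fingers":255},{"linear":[0,-0.024,0],"delta_rot":[0,0,0],"fingers":255},{"linear":[0,-0.03,0],"delta_rot":[0,0,0],"fingers":255},{"linear":[0,-0.035,0],"delta_rot":[0,0,0],"fingers":255},{"linear":[0,-0.039,0],"delta_rot":[0,0,0],"fingers":255},{"linear":[0,-0.042,0],"delta_rot":[0,0,0],"fingers":255}])

```text
time: 12.85
tool_pos: [0.5296, 0.0297, 0.0539]
tool_rot: [0.001, 0.698, 0.716, 0.005]
contact_force: [8.3, 10.0, -1.9]
gripper_width: -0.004
```

```bash
python3 - <<'E'
from h import *
st=state();im=eyes.grab_frame("wrist")[:,:,::-1];cv2.imwrite("pics/wrist9.png",im)
ph=np.deg2rad(1.5);Y=np.array([-np.sin(ph),np.cos(ph),0]);X=np.array([np.cos(ph),np.sin(ph),0])
print(st["contact_force"],(st["tool_pos"]-[.573,.0149,0])@Y,(st["tool_pos"]-[.573,.0149,0])@X,st["tool_pos"])
E
```

```text
[ 8.34888767 10.00930948 -1.94902326] 0.015882478849172817 -0.04299849068986988 [0.52960049 0.02965147 0.05393833]
```

View pics/wrist9.png

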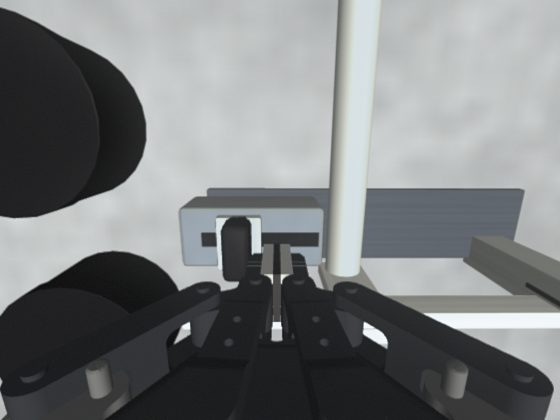

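Request:
apply_moves(commands=[{"linear":[0,-0.0015,0],"delta_rot":[0,0,0],"fingers":255},{"linear":[0,-0.003,0],"delta_rot":[0,0,0],"fingers":255},{"linear":[0,-0.0045,0],"delta_rot":[0,0,0],"fingers":255},{"linear":[0,-0.006,0],"delta_rot":[0,0,0],"fingers":255},{"linear":[0,-0.007,0],"delta_rot":[0,0,0],"fingers":255},{"linear":[0,-0.008,0],"delta_rot":[0,0,0],"fingers":255},{"linear":[0,-0.008,0],"delta_rot":[0,0,0],"fingers":255},{"linear":[0,-0.008,0],"delta_rot":[0,0,0],"fingers":255}])

```text
time: 13.7
tool_pos: [0.5218, 0.0294, 0.054]
tool_rot: [0.001, 0.698, 0.716, 0.005]
contact_force: [7.9, 10.7, -1.9]
gripper_width: -0.001
```

```bash
cat > chk.py <<'E'
from h import *
import sys
st=state();im=eyes.grab_frame("wrist")[:,:,::-1];cv2.imwrite(sys.argv[1],im)
ph=np.deg2rad(1.5);Y=np.array([-np.sin(ph),np.cos(ph),0]);X=np.array([np.cos(ph),np.sin(ph),0])
print(st["contact_force"],(st["tool_pos"]-[.573,.0149,0])@Y,(st["tool_pos"]-[.573,.0149,0])@X,st["tool_pos"],st["time"])
E
python3 chk.py pics/wrist10.png
```

```text
[ 7.91774199 10.70670235 -1.86450301] 0.015866627552772402 -0.05082311440894552 [0.52177896 0.0294308  0.05401472] 13.7
```

View pics/wrist10.png

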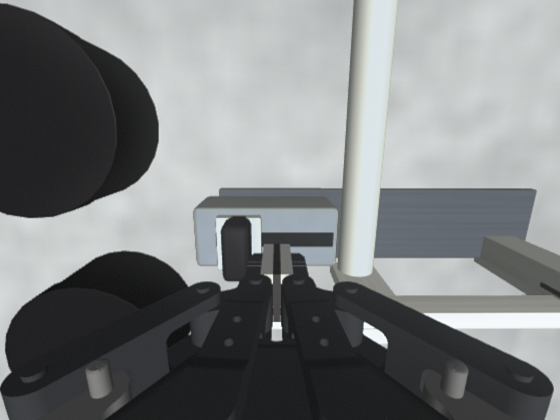

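Request:
apply_moves(commands=[{"linear":[0,-0.001,0],"delta_rot":[0,0,0],"fingers":255},{"linear":[0,-0.002,0],"delta_rot":[0,0,0],"fingers":255},{"linear":[0,-0.003,0],"delta_rot":[0,0,0],"fingers":255},{"linear":[0,-0.004,0],"delta_rot":[0,0,0],"fingers":255},{"linear":[0,-0.004,0],"delta_rot":[0,0,0],"fingers":255},{"linear":[0,-0.004,0],"delta_rot":[0,0,0],"fingers":255},{"linear":[0,-0.004,0],"delta_rot":[0,0,0],"fingers":255},{"linear":[0,-0.004,0],"delta_rot":[0,0,0],"fingers":255}])

```text
time: 14.55
tool_pos: [0.5205, 0.0294, 0.0543]
tool_rot: [0.004, 0.698, 0.716, 0.008]
contact_force: [17.2, 11.3, -9.2]
gripper_width: 0.006
```

```bash
python3 chk.py pics/wrist11.png
```

```text
[17.17403027 11.32574485 -9.1838862 ] 0.015847395429939983 -0.05212552487888658 [0.5204775  0.02937748 0.05432462] 14.55
```

Request:
apply_moves(commands=[{"linear":[0,-0.001,0],"delta_rot":[0,0,0],"fingers":255},{"linear":[0,-0.001,0],"delta_rot":[0,0,0],"fingers":255},{"linear":[0,-0.001,0],"delta_rot":[0,0,0],"fingers":255},{"linear":[0,0,0],"delta_rot":[0,0,0],"fingers":255},{"linear":[0,0.001,0],"delta_rot":[0,0,0],"fingers":255},{"linear":[0,0.002,0],"delta_rot":[0,0,0],"fingers":255},{"linear":[0,0.002,0],"delta_rot":[0,0,0],"fingers":255},{"linear":[0,0.002,0],"delta_rot":[0,0,0],"fingers":255}])

```text
time: 15.4
tool_pos: [0.5205, 0.0294, 0.0542]
tool_rot: [0.002, 0.698, 0.716, 0.006]
contact_force: [9.2, 11.0, -3.0]
gripper_width: 0.002
```

```bash
python3 chk.py pics/wrist12.png; python3 - <<'E'
from h import *
for n in ("scene","top"): cv2.imwrite(f"pics/{n}12.png",eyes.grab_frame(n)[:,:,::-1])
crop("pics/scene12.png","pics/s12c.png",270,190,390,280,6)
W=cam("wrist",state());T=cam("top")
for lv in (.034,.038,.042):
    c=np.array([.573,.0149,0]);X=np.array([.99966,.0262,0]);Y=np.array([-.0262,.99966,0])
    print(lv,[proj(W,c+X*(-.03-lv+s)+Y*.037+[0,0,.066]).round(1) for s in (-.007,.007)])
E
```

```text
[ 9.2407148  10.9694891  -3.00429972] 0.015847735671485057 -0.05209118364415545 [0.52051182 0.02937872 0.05423146] 15.4
0.034 [array([238.6, 231. ]), array([267.9, 230.9])]
0.038 [array([230.2, 231. ]), array([259.5, 230.9])]
0.042 [array([221.8, 231.1]), array([251.2, 231. ])]
```

View pics/wrist12.png

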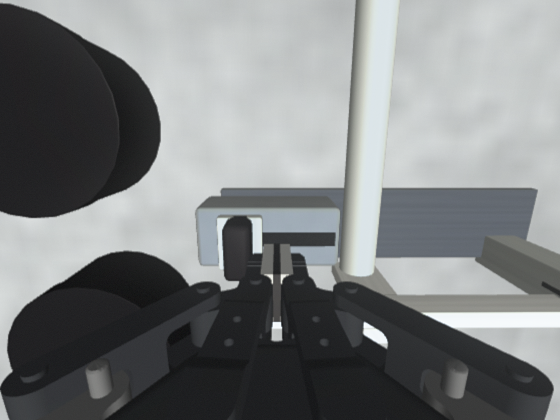

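View pics/s12c.png

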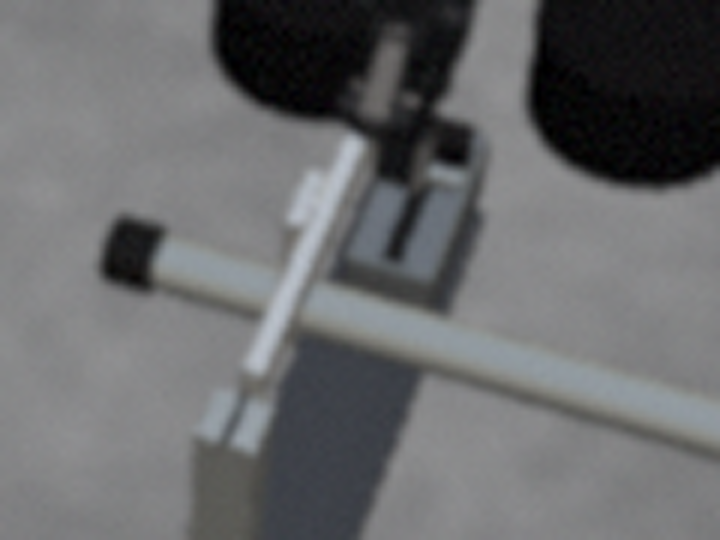

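View pics/top12.png

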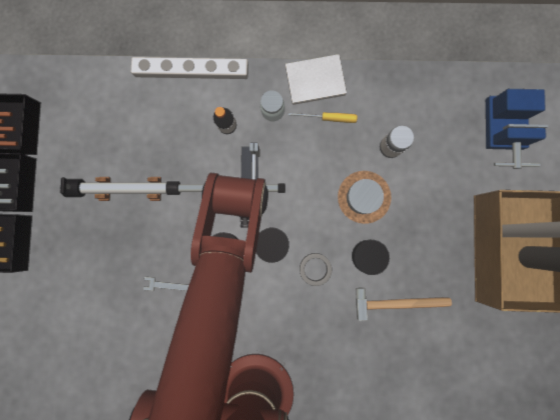

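```bash
python3 -c "
from plant import *
print(job_done());print(state()['contact_force'])"
```

```text
the job is handed in; nothing more can be done
None
the job is handed in; nothing more can be done
```

The job is handed in at about 15.5 s, with the bar held at its mark, the lever home and the tin on the mat.

- **Tin:** I pushed the steel tin along the bench with both fingers. The pictures show it about in the middle of the cork mat, with cork visible all round it and well clear of the leg's foot.
- **Bar:** I pushed the bar out by its +y face. Before I moved the lever, the wrist camera put it within about 0.5 mm of the mark line. The fingers' position towards the mark changed by only about 0.1 mm while the lever closed. The last scene picture still shows the bar in line with the line.
- **Lever:** I slid it along until it stopped. The sideways force rose from 8 to 17 N, and the tab's edges are seen at columns 222–252, against 221.8–251.2 predicted for fully home (0.042 m). I then eased the sideways push to about 9 N.
- **Final hold:** the fingers hold the bar with about 11 N against the spring.
- **Other things on the bench:** I never reached for the black look-alikes or the bystanders. In the last top picture those in view stand where they were, but the arm partly hides one black look-alike.
- **Disagreements:** the mark post came out about 2 mm different between the fixed cameras and the wrist camera, within calibration error, so I aligned the bar by the wrist view. The fingers stopped about 1.6 mm past where I expected them at the lever's stop.

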